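# Let a telescopic length stop out by one hole

### The arm

A 7-joint arm with a two-finger parallel gripper is mounted at the origin on a cart in front of the work surface, level with it; the furniture and walls round the work are solid. World frame = base frame: x ahead of the robot, y to its left, z up, the work surface at z = 0. Lengths are in m, angles in rad, forces in N, time in s.
With the tool pointing down it reaches from about 0.35 to 0.9 m from the base axis. Payload 8.1 kg.
Tool frame: the origin (TCP) lies on the mounting face of the last link; the fingertips stand 178 mm ahead of it and the grasp point (between the pads) lies 159 mm ahead of it; z points along the fingers, y is the line along which they close (so a half turn about z gives the same grasp; the last joint's range is limited). The gripper opens to 92 mm and grips with 3 to 60 N. Pads are 19 mm wide; open, the fingers measure 130 mm over their backs; the gripper's body (75 mm by 190 mm) begins 47 mm behind the grasp point.
Start: joints at [-1.262, 0.434, 0.025, 1.573, -0.012, 1.134, -0.075], TCP at [0.25, 0.573, 0.405] pointing down, gripper open.
Joint ranges: [-2.62, 2.62], [-0.44, 2.09], [-1.27, 1.32], [0.08, 2.57], [-1.32, 4.46], [0.12, 2], [-2.74, 2.74]. Speed limits (rad/s): [2.22, 2.22, 3.01, 3.01, 3.14, 3.14, 3.14].

### API

Orientations are given as a unit quaternion [x, y, z, w].
In Python, from cell import ctrl gives the robot as it stands. The module is installed in compiled form; this text tells all that it offers.
- The arm moves only by the tool drive_tool, never from a script. Its arguments are lists of equal length, an entry for each row: "translation": the shift along the tool's x, y, z each as a share of 0.4 m, from -1 to 1, a list of three; "angular": the turn, a rotation vector about the tool's x, y, z each as a share of 360 degrees, from -1 to 1, a list of three; "claw": the opening, from 0 (shut) to 1 (fully open). A call has 1 to 20 rows; each row shifts and turns the commanded pose from where the row before left it, along the tool's axes as they then stand; what a row does not reach is not made up. A row lasts 1/8 s, in which the tool goes at most 62.5 mm and 10.7 degrees, less where a joint would pass 70% of its speed; a pose out of reach is approached as far as the arm can. A call with a number of a shift or a turn outside -1 to 1 is refused whole. A call with a gripper value outside its range is refused whole. The fingers move at their own pace and stop on an object; the grip force is fixed at half the most. Time passes only in rows, so rows that do not move let the fingers close. It gives the time, the measured TCP pose, the force, the opening and the grip force at its end, in the units of the state.
- ctrl.get_obs(): the state, without advancing time (a new reading comes with each control period).
- ctrl.get_image(name): name is "side" or "top"; returns a dict with "frame" (420x560x3 uint8, red, green, blue), "intrinsics" (3x3 intrinsics, pixels), "extrinsics" (4x4, takes a point from world to camera coordinates). Camera axes: x right, y down, z forward; pixel columns grow to the right and rows downward; lengths in m; the calibration is good to about 2 mm. A picture is of the moment at which its call begins. There is no depth.
- ctrl.hand_in(): hands the job in; it is judged then, once.
The state is a dict: "time_s": time; "joints": joint angles; "joint_velocities": joint speeds; "effort": joint torques, N m; "tcp_pos": TCP position; "ee_rot": TCP orientation; "force": force on the tool from outside, world axes, zero at the start; "wrist_torque": the same for the moment, N m; "finger_gap": opening from 0.0 (shut) to 1.0 (fully open); "grip_force": force on a finger pad.
Only numpy, scipy, OpenCV 4.12 (cv2) and the standard library are available. Lean on these libraries where they do the work, as an engineer would, in place of code of your own. Each camera call takes 0.05 s, during which the arm holds its last target. There are 200 camera calls.

### The job

Set the telescopic length stop on the bench one hole longer: press its sprung button in from above so that the inner tube starts out of the outer one, then draw it out by its upright end plate until the button pops up through the next hole. Prove that it holds by keeping a steady outward tug of about 15 N (never over 20 N, or the button is damaged) on it for a second, then let go. Do not go on to the hole after it, and leave the gear, the bearing and the tape measure where they lie.

Things in the scene. Friction and masses are not known exactly. Their poses are not given: they have to be found in the camera images.
- stop: Fixed part of the length stop, bolted down: a 70 x 230 mm base plate and two saddles carry a grey square outer tube, 38 mm wide, closed top at z = 83 mm. Origin on the bench under the tube's axis; +y runs along the tube to the open end where the inner tube comes out (tube from y = -130 to 90 mm), z up.
- park_hole (a point): Centre of the parking hole, level with the tube's top, at y = -57 mm of the fixed part. It is 16 mm wide. Two more such holes lie towards the open end in a bright index strip (top 0.5 mm above the tube's), screwed down anywhere along its slots: the next hole is 48 to 76 mm from this one, the last 40 mm further. The strip's place is not reported: feel for it.
- button_top (a point): Top of the button, a smooth domed steel pin of 12 mm on the inner tube. At the start it stands 6.3 mm above the tube's top through the parking hole and locks it; its spring gives 2 to 3.5 N. Pressed level with the tube's top by anything flat (a fingertip wider than the hole will do), it slips under the hole's edge and stays pushed in, under the tube's top, until the next hole.
- plate_top (a point): Middle of the upper edge of the inner tube's upright steel end plate: 12 mm thick along the tube, 58 mm wide, 76 mm high, upper edge at z = 118 mm; the inner tube (28 mm wide) has its top at z = 79 mm. Pinch it from above, across its thickness. At the start it is 66 mm beyond the tube's end. The button's centre is always 211 mm behind it along the tube.
- leg (a joint): How far the inner tube is slid out of the outer from its parked place, m (0 at the start, grows along the tube's +y). When the button is pressed in, a sprung plunger (11 N, falling to 6 N over 14 mm) shoves it out by 14 to 18 mm. It then drags with 3 to 5 N and stays where it is left. In the next hole it reads 0.044 to 0.077; a hole gives 4 mm of play, then the button holds it hard.
- button (a joint): How far the button is pushed in, m: 0 fully out, 0.0063 level with the tube's top, 0.0081 while it rides under the tube's top; it travels at most 0.010.
- gear: A loose steel gear, 60 mm across and 21 mm high, lying beside the tube; origin at the centre of its underside. Leave it.
- bearing: A loose ball bearing, 52 mm across and 15 mm high, lying beside the tube; origin at the centre of its underside. Leave it.
- tape_measure: A loose tape measure, 37 x 77 x 60 mm, standing on the robot's side of the tube; origin at the centre of its underside. Leave it.

How it is judged:
On the way, in this order (a step that is already met when the one before it is completed fails the run):
1. the button has been pressed in and the inner tube has started out of its parking hole (value of joint leg above 0.009 m and value of joint button above 0.006 m), for 0.1 s.
2. the button has popped up through the next hole and has been tugged against its edge with 7 N or more (value of joint button below 0.0015 m and value of joint leg between 0.041 and 0.079 m and contact force between button and anything else above 7 N), for 0.4 s.
At the end, for the whole second after the job is handed in: The button stands fully out (pushed in by less than 1.5 mm) in the next hole (the inner tube is out by 41 to 79 mm), the inner tube is at rest and released; gear, bearing and tape measure lie within 25 mm of where they were (value of joint button below 0.0015 m and value of joint leg between 0.041 and 0.079 m and velocity of joint leg between -0.005 and 0.005 m/s); the robot touches nothing.
It fails at once if the button is wrenched against the edge of its hole or rammed, with more than 22 N (contact force between button and anything else above 22 N).
It fails at once if the inner tube is drawn past the next hole, beyond 83 mm (value of joint leg above 0.083 m).
It fails at once if the gear is pushed away by more than 25 mm (distance of gear from where it was at the start of the episode above 0.025 m).
It fails at once if the bearing is pushed away by more than 25 mm (distance of bearing from where it was at the start of the episode above 0.025 m).
It fails at once if the tape measure is pushed away by more than 25 mm (distance of tape_measure from where it was at the start of the episode above 0.025 m).
It also fails if it takes over 54 s, if anything falls off the work surface, if the arm or the gripper's body presses on something with over 40 N, if the wrist force passes 120 N, or if a joint passes its speed limit or range.

## Working session

There is one attempt and no reset: what is moved stays moved. The work goes in short steps, Python scripts to look and compute and a tool call to move; the robot and the scene stay as the last step left them, time stands still between calls to the robot, and variables do not carry over. Pictures are saved under pics/ and viewed, at most 10 in all, crops included, and the job is handed in when it is done.

Besides the shell and the picture viewer there is one more tool, called as a command line: name --argument value ..., lists and objects as JSON in quotes. drive_tool: Moves the arm, as the interface text tells. Shift numbers are shares of 0.4 m and turn numbers shares of 360 degrees, none past 1 either way. Its arguments: {"type":"object","properties":{"translation":{"type":"array","items":{"type":"array","items":{"type":"number"}}},"angular":{"type":"array","items":{"type":"array","items":{"type":"number"}}},"claw":{"type":"array","items":{"type":"number"}}},"required":["translation","angular","claw"]}

```bash
mkdir -p pics; python3 - <<'E'
from cell import ctrl
import cv2,numpy as np
for n in("top","side"):
    d=ctrl.get_image(n); cv2.imwrite(f"pics/{n}0.png",d["frame"][:,:,::-1]); np.savez(n,K=d["intrinsics"],E=d["extrinsics"])
    print(n,d["intrinsics"].tolist(),d["extrinsics"].round(4).tolist())
o=ctrl.get_obs(); print({k:np.round(v,4).tolist() for k,v in o.items()})
E
```

```text
top [[449.599438189833, 0.0, 278.8500898664951], [0.0, 449.599438189833, 208.27161555697768], [0.0, 0.0, 1.0]] [[0.1617, -0.9868, 0.0, -0.0829], [-0.9643, -0.158, -0.2127, 0.5373], [0.2099, 0.0344, -0.9771, 0.8272], [0.0, 0.0, 0.0, 1.0]]
side [[401.5381787040843, 0.0, 281.41911253123453], [0.0, 401.5381787040843, 212.19435872191218], [0.0, 0.0, 1.0]] [[0.9315, -0.3631, 0.0225, -0.5071], [-0.219, -0.609, -0.7623, 0.1929], [0.2905, 0.7051, -0.6468, 0.7664], [0.0, 0.0, 0.0, 1.0]]
{'time_s': 0.1, 'joints': [-1.2616, 0.4352, 0.0249, 1.574, -0.0116, 1.134, -0.0751], 'joint_velocities': [0.0012, -0.0013, 0.0001, -0.0033, -0.0016, 0.0005, 0.0007], 'effort': [0.0025, -66.9124, 0.988, -31.5145, -0.0605, 0.0375, 0.0001], 'tcp_pos': [0.2501, 0.5726, 0.404], 'ee_rot': [0.2045, 0.9789, -0.0007, -0.0001], 'force': [0.8809, -0.869, 0.0137], 'wrist_torque': [-0.0285, 0.0267, 0.0008], 'grip_force': 0.0, 'finger_gap': 1.001}
```

View pics/top0.png

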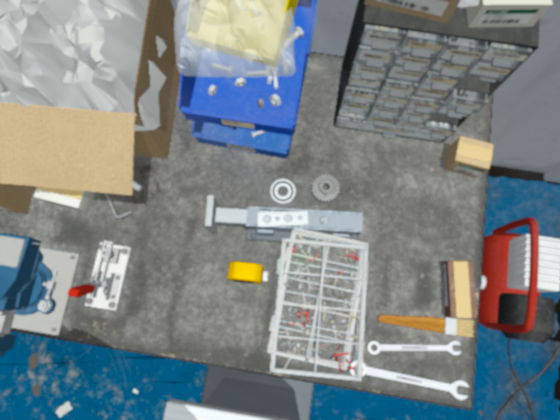

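View pics/side0.png

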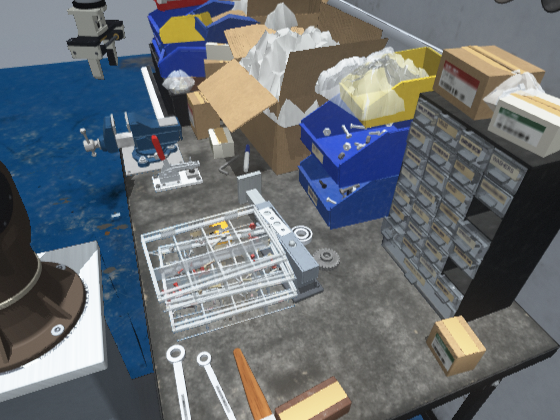

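The top view shows the end plate near (210,210), the strip around (283,218) and the button near (323,219). A wire basket stands on the robot's side. I'll enlarge this area.

```bash
python3 - <<'E'
import cv2
a=cv2.imread("pics/top0.png")[170:300,195:375]; cv2.imwrite("pics/topc.png",cv2.resize(a,None,fx=4.4,fy=4.4,interpolation=cv2.INTER_CUBIC))
a=cv2.imread("pics/side0.png")[160:340,130:350]; cv2.imwrite("pics/sidec.png",cv2.resize(a,None,fx=3.3,fy=3.3,interpolation=cv2.INTER_CUBIC))
E
```

```text
(no output)
```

View pics/topc.png

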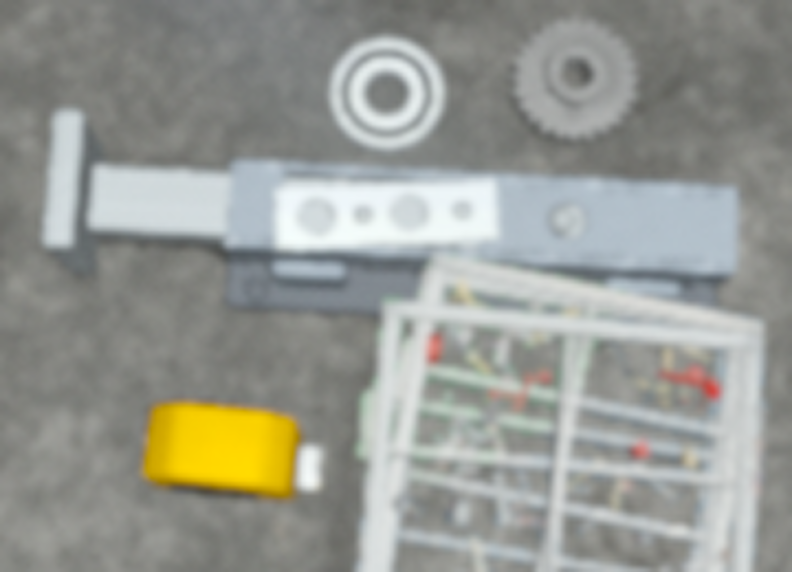

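View pics/sidec.png

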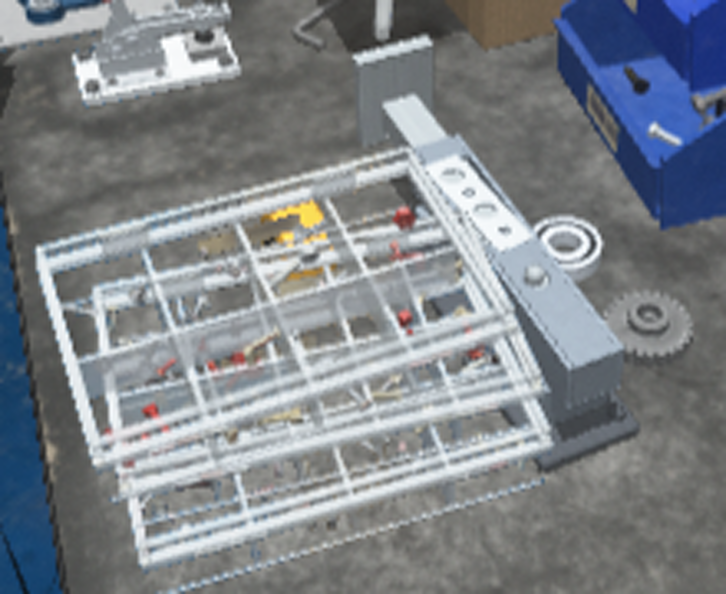

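```bash
cat >h.py <<'E'
import numpy as np,cv2
C={n:np.load(n+".npz") for n in("top","side")}
def ray(n,u,v):
    K,E=C[n]["K"],C[n]["E"];R=E[:3,:3];return -R.T@E[:3,3],R.T@np.linalg.inv(K)@[u,v,1]
def atz(n,u,v,z):
    o,d=ray(n,u,v);return o+d*(z-o[2])/d[2]
def tri(a,b):
    P=[C[n]["K"]@C[n]["E"][:3] for n in("top","side")]
    X=cv2.triangulatePoints(P[0],P[1],np.float64(a),np.float64(b)).ravel();return X[:3]/X[3]
E
python3 - <<'E'
from h import *
t=lambda u,v:(195+u/4.4,170+v/4.4)
s=lambda u,v:(130+u/3.3,160+v/3.3)
P=lambda n,x:print(n,x.round(4))
P("button",atz("top",*t(566,219),.088)); P("button s",atz("side",*s(537,273),.088)); P("btn tri",tri(t(566,219),s(537,273)))
P("plate",atz("top",*t(65,180),.118)); P("plate s",atz("side",*s(394,48),.118))
P("plate end a",atz("top",*t(69,110),.118));P("plate end b",atz("top",*t(58,248),.118))
P("h1",atz("top",*t(410,212),.0835));P("h2",atz("top",*t(318,216),.0835))
for u,v in((232,160),(226,248),(738,187),(736,274)):P("tube",atz("top",*t(u,v),.083))
P("rackA",tri(t(435,262),s(412,152)))
P("rackB 1",tri(t(762,325),s(545,385)));P("rackB 2",tri(t(762,325),s(515,320)))
P("bearing",atz("top",*t(387,92),.015));P("gear",atz("top",*t(577,78),.021));P("tape",atz("top",*t(225,445),.06))
E
```

```text
button [ 0.5289 -0.0831  0.088 ]
button s [ 0.5332 -0.0856  0.088 ]
btn tri [ 0.5314 -0.0837  0.086 ]
plate [0.5054 0.1268 0.118 ]
plate s [0.5119 0.1279 0.118 ]
plate end a [0.5351 0.131  0.118 ]
plate end b [0.4768 0.1241 0.118 ]
h1 [ 0.522  -0.0165  0.0835]
h2 [0.5138 0.0224 0.0835]
tube [0.5323 0.0635 0.083 ]
tube [0.4937 0.0592 0.083 ]
tube [ 0.5559 -0.1551  0.083 ]
tube [ 0.5179 -0.1589  0.083 ]
rackA [ 0.4827 -0.029   0.156 ]
rackB 1 [ 0.4988 -0.1716  0.0919]
rackB 2 [ 0.4875 -0.1623  0.1401]
bearing [0.5907 0.0041 0.015 ]
gear [ 0.6104 -0.0834  0.021 ]
tape [0.4121 0.0467 0.06  ]
```

drive_tool --translation '[[0,0,-0.04],[0,0,-0.04],[0,0,-0.04],[-0.035,-0.114,0],[-0.035,-0.114,0],[-0.035,-0.114,0],[-0.035,-0.114,0],[-0.035,-0.114,0],[-0.035,-0.114,0],[-0.035,-0.114,0],[-0.035,-0.114,0],[-0.035,-0.114,0],[-0.035,-0.114,0],[-0.035,-0.114,0],[-0.035,-0.114,0],[-0.035,-0.114,0],[0,0,0]]' --angular '[[0,0,-0.0277],[0,0,-0.0277],[0,0,-0.0277],[0,0,0],[0,0,0],[0,0,0],[0,0,0],[0,0,0],[0,0,0],[0,0,0],[0,0,0],[0,0,0],[0,0,0],[0,0,0],[0,0,0],[0,0,0],[0,0,0]]' --claw '[0,0,0,0,0,0,0,0,0,0,0,0,0,0,0,0,0]'

```text
time_s: 2.22
tcp_pos: [0.4969, -0.0001, 0.4525]
ee_rot: [-0.052, 0.999, -0.001, -0.0]
force: [0.4, 1.0, -0.1]
finger_gap: 0.004
grip_force: 0.0
```

drive_tool --translation '[[-0.034,-0.109,0],[-0.033,-0.109,0.04],[0,0,0.12],[0,0,0.12],[0,0,0.11],[0,0,0]]' --angular '[[0,0,-0.0008],[0,0,0],[0,0,0],[0,0,0],[0,0,0],[0,0,0]]' --claw '[0,0,0,0,0,0]'

```text
time_s: 2.98
tcp_pos: [0.5313, -0.0789, 0.2941]
ee_rot: [-0.058, 0.998, 0.001, -0.003]
force: [0.0, 0.6, 0.6]
finger_gap: 0.002
grip_force: 0.0
```

```bash
python3 - <<'E'
from cell import ctrl
import cv2,numpy as np
I=[]
for n in("top","side"):
    d=ctrl.get_image(n)["frame"][:,:,::-1]; cv2.imwrite(f"pics/{n}1.png",d)
    a=d[130:290,190:390] if n=="top" else d[150:310,180:380]
    I.append(cv2.resize(a,None,fx=3.7,fy=3.7,interpolation=cv2.INTER_CUBIC))
cv2.imwrite("pics/s1c.png",I[1]);cv2.imwrite("pics/t1c.png",I[0])
o=ctrl.get_obs(); print(o["tcp_pos"],o["force"],o["joints"],o["time_s"])
E
```

```text
[ 0.53310361 -0.07956829  0.29763108] [ 0.87759799 -0.16952367  0.86099336] [-0.17812483  0.42093969  0.30491251  1.92916165 -0.16948936  0.81590827
  1.90498056] 3.075
```

View pics/s1c.png

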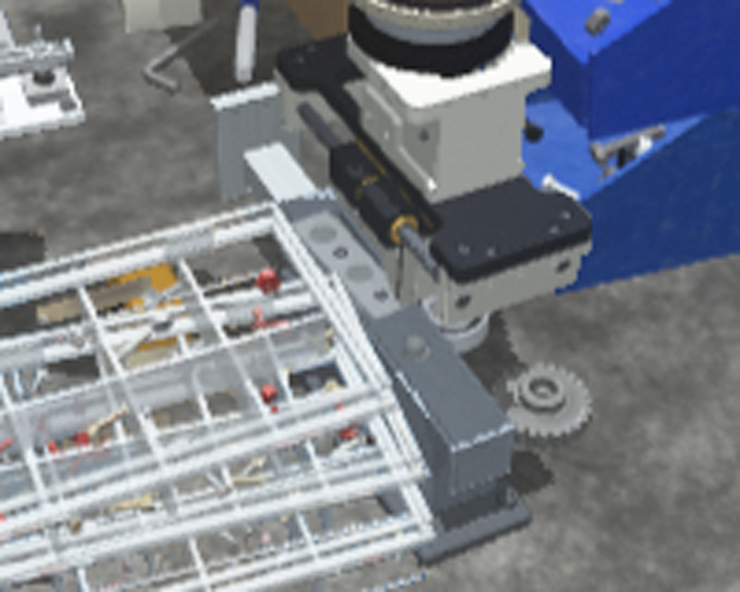

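```bash
python3 - <<'E'
from h import *
def pj(n,p):
    c=C[n]["E"][:3]@np.r_[p,1]; q=C[n]["K"]@c; return q[:2]/q[2]
for p in((.533,-.0796,.12),(.533,-.0796,.186),(.530,-.084,.089)): print((pj("side",p)-[180,150])*3.7,(pj("top",p)-[190,130])*3.7)
# body -x lower corners
for s in(-.095,.095):
    p=np.array([.533-.0375-.11*s,-.0796+.994*s,.186]); print((pj("side",p)-[180,150])*3.7)
E
```

```text
[414.86023472 292.62059064] [494.87281981 310.7188471 ]
[420.09098727 195.84440878] [509.07386097 281.57836693]
[410.56656914 341.23007584] [496.65535575 329.94243714]
[445.22516048 332.6234162 ]
[270.0388915  110.53170241]
```

View pics/t1c.png

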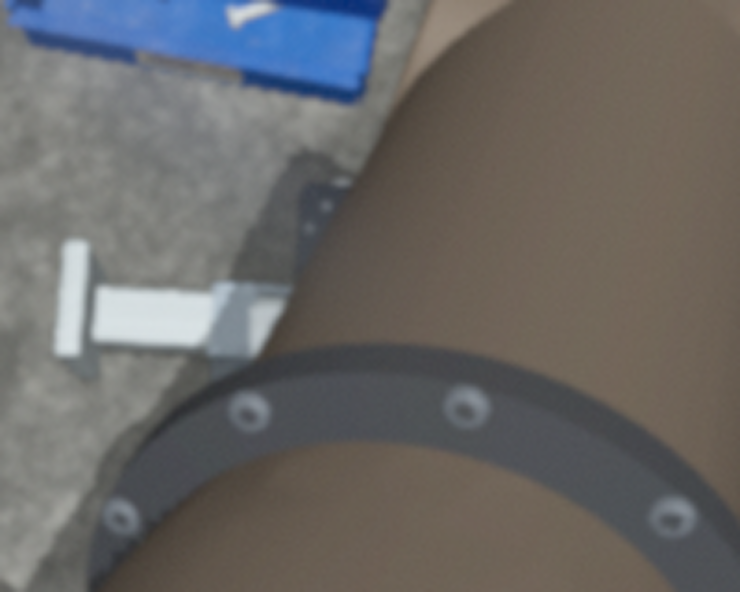

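The side view shows the gripper body just clear of the basket's rail, with the button at crop (415,345), close to the predicted (411,341). The arm hides the top view. I'll go down from here.

drive_tool --translation '[[-0.003,-0.018,0.03],[0,0,0.036],[0,0,0]]' --angular '[[0,0,0],[0,0,0],[0,0,0]]' --claw '[0,0,0]'

```text
time_s: 3.45
tcp_pos: [0.5343, -0.0871, 0.2694]
ee_rot: [-0.057, 0.998, 0.0, -0.001]
force: [0.3, -0.1, 0.0]
finger_gap: 0.004
grip_force: 0.0
```

drive_tool --translation '[[0,0,0.004],[0,0,0.004],[0,0,0.004],[0,0,0]]' --angular '[[0,0,0],[0,0,0],[0,0,0],[0,0,0]]' --claw '[0,0,0,0]'

```text
time_s: 3.95
tcp_pos: [0.535, -0.0872, 0.2658]
ee_rot: [-0.058, 0.998, -0.0, 0.0]
force: [0.5, -1.2, 1.6]
finger_gap: 0.006
grip_force: 0.7
```

drive_tool --translation '[[0,0,0.004],[0,0,0.004],[0,0,0]]' --angular '[[0,0,0],[0,0,0],[0,0,0]]' --claw '[0,0,0]'

```text
time_s: 4.32
tcp_pos: [0.5348, -0.0875, 0.2623]
ee_rot: [-0.057, 0.998, -0.0, 0.0]
force: [0.8, -3.4, 1.3]
finger_gap: 0.009
grip_force: 1.8
```

drive_tool --translation '[[0,0,0.003],[0,0,0.003],[0,0,0]]' --angular '[[0,0,0],[0,0,0],[0,0,0]]' --claw '[0,0,0]'

```text
time_s: 4.7
tcp_pos: [0.5346, -0.0871, 0.261]
ee_rot: [-0.058, 0.998, 0.0, 0.0]
force: [-4.1, -2.0, 18.9]
finger_gap: 0.005
grip_force: 9.5
```

```bash
python3 - <<'E'
from cell import ctrl
import cv2,numpy as np
d=ctrl.get_image("top")["frame"][:,:,::-1]; cv2.imwrite("pics/top2.png",d)
a=cv2.imread("pics/top0.png")[190:235,198:240].astype(int);b=cv2.imread("pics/top1.png")[190:235,198:240].astype(int);c=d[190:235,198:240].astype(int)
for n,i in(("0",a),("1",b),("2",c)):print(n,i[12:18].mean((0,2)).round().astype(int).tolist())
o=ctrl.get_obs();print(o["tcp_pos"],o["force"])
E
```

```text
0 [122, 127, 133, 135, 134, 131, 128, 134, 160, 191, 207, 211, 213, 210, 192, 155, 117, 105, 111, 117, 122, 124, 124, 123, 123, 126, 128, 129, 129, 129, 128, 126, 125, 124, 124, 125, 126, 125, 123, 120, 120, 122]
1 [126, 132, 138, 139, 139, 135, 133, 139, 165, 197, 212, 217, 218, 215, 197, 160, 122, 109, 115, 122, 127, 130, 129, 128, 128, 131, 133, 134, 134, 134, 133, 131, 129, 129, 129, 130, 130, 130, 127, 124, 125, 126]
2 [152, 190, 209, 216, 217, 217, 205, 172, 127, 106, 109, 118, 123, 130, 134, 138, 140, 142, 143, 142, 139, 134, 130, 127, 128, 130, 132, 134, 133, 133, 132, 130, 129, 128, 129, 129, 130, 129, 126, 124, 124, 126]
[ 0.53461871 -0.08716715  0.26098962] [-4.18082393 -1.75996712 19.55602412]
```

The plate has moved out about 14.5 mm, so the button is in and riding under the top. Next I raise the tool and go to the plate.

drive_tool --translation '[[0,0,-0.03],[0,0,-0.06],[0,0,-0.07],[0.001,0.1,0],[0.001,0.1,0],[0.001,0.1,0],[0.001,0.1,0],[0.001,0.1,0],[0.001,0.077,0],[0,0,0],[0,0,0]]' --angular '[[0,0,0],[0,0,0],[0,0,0],[0,0,0],[0,0,0],[0,0,0],[0,0,0],[0,0,0],[0,0,0],[0,0,0],[0,0,0]]' --claw '[0,0,0,0.4,0.4,0.4,0.4,0.4,0.4,0.4,0.4]'

```text
time_s: 6.12
tcp_pos: [0.5056, 0.1416, 0.3238]
ee_rot: [-0.058, 0.998, -0.0, -0.0]
force: [0.7, -0.4, 0.4]
finger_gap: 0.403
grip_force: 0.0
```

```bash
python3 - <<'E'
from cell import ctrl
import cv2,numpy as np
d=ctrl.get_image("side")["frame"][:,:,::-1]; cv2.imwrite("pics/s3.png",d)
cv2.imwrite("pics/s3c.png",cv2.resize(d[110:270,180:380],None,fx=3.7,fy=3.7,interpolation=cv2.INTER_CUBIC))
o=ctrl.get_obs();print(o["tcp_pos"],o["force"])
E
```

```text
[0.50577026 0.14106881 0.32386929] [1.06600502 0.29026778 0.49030251]
```

View pics/s3c.png

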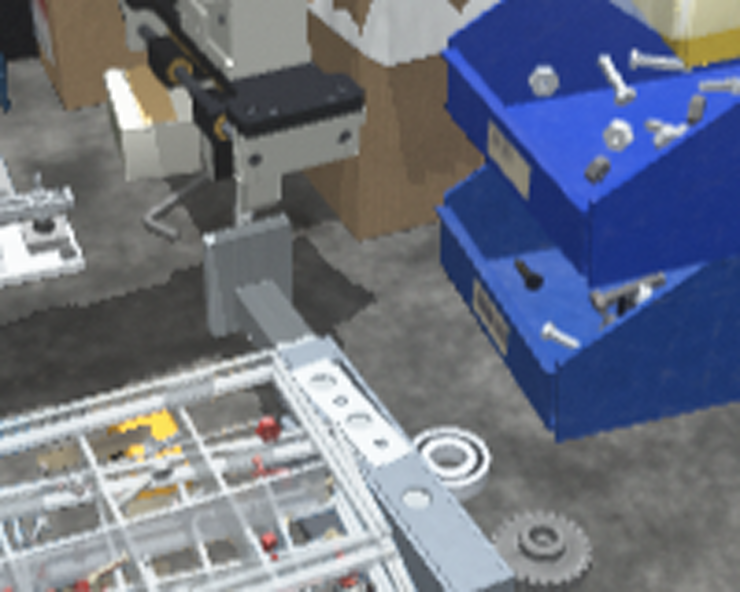

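The parking hole is empty at (415,498). The open fingers straddle the plate, whose top edge is near (247,230). I'll go down and pinch.

drive_tool --translation '[[0,0,0.05],[0,0,0.05],[0,0,0.04],[0,0,0]]' --angular '[[0,0,0],[0,0,0],[0,0,0],[0,0,0]]' --claw '[0.4,0.4,0.4,0.4]'

```text
time_s: 6.68
tcp_pos: [0.5055, 0.1412, 0.267]
ee_rot: [-0.057, 0.998, -0.0, -0.001]
force: [0.6, 0.1, 0.9]
finger_gap: 0.401
grip_force: 0.0
```

drive_tool --translation '[[0,0,0],[0,0,0],[0,0,0],[0,0,0]]' --angular '[[0,0,0],[0,0,0],[0,0,0],[0,0,0]]' --claw '[0.25,0.2,0.16,0.13]'

```text
time_s: 7.18
tcp_pos: [0.5059, 0.1421, 0.2682]
ee_rot: [-0.058, 0.998, 0.0, 0.0]
force: [-0.9, 3.3, 1.8]
finger_gap: 0.137
grip_force: 1.2
```

drive_tool --translation '[[0,0,0],[0,0,0],[0,0,0],[0,0,0]]' --angular '[[0,0,0],[0,0,0],[0,0,0],[0,0,0]]' --claw '[0.1,0,0,0]'

```text
time_s: 7.68
tcp_pos: [0.5059, 0.1423, 0.2682]
ee_rot: [-0.058, 0.998, 0.0, 0.0]
force: [-2.0, 2.5, 4.8]
finger_gap: 0.128
grip_force: 30.0
```

```bash
python3 - <<'E'
from cell import ctrl
o=ctrl.get_obs();print(o["tcp_pos"],o["force"],o["finger_gap"],o["grip_force"])
E
```

```text
[0.50591693 0.14225407 0.26817213] [-1.9966737   2.50134124  4.8021458 ] 0.12782958346188925 29.994088411331177
```

drive_tool --translation '[[0,0.006,0],[0,0.012,0],[0,0.012,0],[0,0.012,0],[0,0.012,0],[0,0.012,0],[0,0.012,0],[0,0.006,0],[0,0,0]]' --angular '[[0,0,0],[0,0,0],[0,0,0],[0,0,0],[0,0,0],[0,0,0],[0,0,0],[0,0,0],[0,0,0]]' --claw '[0,0,0,0,0,0,0,0,0]'

```text
time_s: 8.8
tcp_pos: [0.5024, 0.1745, 0.2682]
ee_rot: [-0.057, 0.998, -0.0, 0.0]
force: [0.6, -2.1, 5.2]
finger_gap: 0.127
grip_force: 30.0
```

drive_tool --translation '[[0,0.003,0],[0,0.003,0],[0,0.003,0],[0,0.003,0],[0,0.003,0],[0,0.003,0],[0,0.003,0]]' --angular '[[0,0,0],[0,0,0],[0,0,0],[0,0,0],[0,0,0],[0,0,0],[0,0,0]]' --claw '[0,0,0,0,0,0,0]'

```text
time_s: 9.68
tcp_pos: [0.5016, 0.1823, 0.2682]
ee_rot: [-0.057, 0.998, -0.001, 0.0]
force: [0.7, -4.3, 4.6]
finger_gap: 0.132
grip_force: 30.0
```

drive_tool --translation '[[0,0.002,0],[0,0.002,0],[0,0.002,0],[0,0.002,0],[0,0.002,0]]' --angular '[[0,0,0],[0,0,0],[0,0,0],[0,0,0],[0,0,0]]' --claw '[0,0,0,0,0]'

```text
time_s: 10.3
tcp_pos: [0.5011, 0.1864, 0.2682]
ee_rot: [-0.057, 0.998, -0.001, 0.0]
force: [0.9, -2.9, 5.2]
finger_gap: 0.13
grip_force: 30.0
```

drive_tool --translation '[[0,0.002,0],[0,0.002,0],[0,0.002,0]]' --angular '[[0,0,0],[0,0,0],[0,0,0]]' --claw '[0,0,0]'

```text
time_s: 10.68
tcp_pos: [0.5007, 0.1899, 0.2682]
ee_rot: [-0.057, 0.998, 0.0, 0.001]
force: [1.4, 1.0, 5.2]
finger_gap: 0.132
grip_force: 30.0
```

drive_tool --translation '[[0,0.002,0],[0,0,0]]' --angular '[[0,0,0],[0,0,0]]' --claw '[0,0]'

```text
time_s: 10.92
tcp_pos: [0.5005, 0.1912, 0.2682]
ee_rot: [-0.058, 0.998, 0.0, 0.001]
force: [2.7, 1.1, 4.8]
finger_gap: 0.126
grip_force: 30.0
```

drive_tool --translation '[[0,0.002,0],[0,0,0]]' --angular '[[0,0,0],[0,0,0]]' --claw '[0,0]'

```text
time_s: 11.18
tcp_pos: [0.5005, 0.1916, 0.2682]
ee_rot: [-0.058, 0.998, 0.0, 0.001]
force: [2.8, -0.2, 5.6]
finger_gap: 0.127
grip_force: 30.0
```

drive_tool --translation '[[0,0.002,0],[0,0,0]]' --angular '[[0,0,0],[0,0,0]]' --claw '[0,0]'

```text
time_s: 11.42
tcp_pos: [0.5005, 0.1919, 0.2682]
ee_rot: [-0.057, 0.998, -0.0, 0.001]
force: [3.1, -1.0, 5.9]
finger_gap: 0.127
grip_force: 30.0
```

drive_tool --translation '[[0,0.002,0],[0,0,0]]' --angular '[[0,0,0],[0,0,0]]' --claw '[0,0]'

```text
time_s: 11.68
tcp_pos: [0.5004, 0.1926, 0.2682]
ee_rot: [-0.057, 0.998, -0.0, 0.001]
force: [3.7, -2.2, 5.7]
finger_gap: 0.129
grip_force: 30.0
```

```bash
python3 - <<'E'
from cell import ctrl
import cv2,numpy as np
d=ctrl.get_image("side")["frame"][:,:,::-1]; cv2.imwrite("pics/s4.png",d)
cv2.imwrite("pics/s4c.png",cv2.resize(d[190:260,240:320],None,fx=7,fy=7,interpolation=cv2.INTER_CUBIC))
E
```

```text
(no output)
```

View pics/s4c.png

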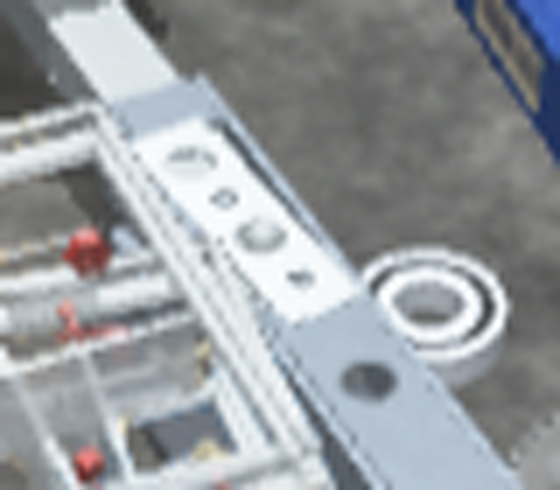

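The button is showing, bright and domed, in the next hole at (262,235), and the parking hole at (370,380) is dark and empty. I'll build up the tug now.

drive_tool --translation '[[0,0.002,0],[0,0,0]]' --angular '[[0,0,0],[0,0,0]]' --claw '[0,0]'

```text
time_s: 11.98
tcp_pos: [0.5003, 0.1934, 0.2682]
ee_rot: [-0.057, 0.998, -0.0, 0.001]
force: [3.8, -2.4, 6.1]
finger_gap: 0.13
grip_force: 30.0
```

drive_tool --translation '[[0,0.002,0],[0,0,0]]' --angular '[[0,0,0],[0,0,0]]' --claw '[0,0]'

```text
time_s: 12.22
tcp_pos: [0.5002, 0.1941, 0.2682]
ee_rot: [-0.057, 0.998, -0.0, 0.001]
force: [2.9, -2.1, 6.2]
finger_gap: 0.127
grip_force: 30.0
```

drive_tool --translation '[[0,0.002,0],[0,0,0]]' --angular '[[0,0,0],[0,0,0]]' --claw '[0,0]'

```text
time_s: 12.48
tcp_pos: [0.5002, 0.195, 0.2682]
ee_rot: [-0.057, 0.998, -0.0, 0.001]
force: [3.9, -3.4, 5.8]
finger_gap: 0.13
grip_force: 30.0
```

drive_tool --translation '[[0,0.002,0],[0,0,0]]' --angular '[[0,0,0],[0,0,0]]' --claw '[0,0]'

```text
time_s: 12.72
tcp_pos: [0.5001, 0.1957, 0.2682]
ee_rot: [-0.057, 0.998, -0.0, 0.001]
force: [2.7, -3.1, 5.9]
finger_gap: 0.128
grip_force: 30.0
```

drive_tool --translation '[[0,0.002,0],[0,0,0]]' --angular '[[0,0,0],[0,0,0]]' --claw '[0,0]'

```text
time_s: 12.98
tcp_pos: [0.5, 0.1963, 0.2682]
ee_rot: [-0.057, 0.998, -0.0, 0.001]
force: [3.4, -2.5, 6.7]
finger_gap: 0.13
grip_force: 30.0
```

drive_tool --translation '[[0,0.002,0],[0,0,0]]' --angular '[[0,0,0],[0,0,0]]' --claw '[0,0]'

```text
time_s: 13.22
tcp_pos: [0.5, 0.1966, 0.2682]
ee_rot: [-0.057, 0.998, -0.001, 0.001]
force: [3.3, -4.9, 5.8]
finger_gap: 0.127
grip_force: 30.0
```

drive_tool --translation '[[0,0.001,0],[0,0,0]]' --angular '[[0,0,0],[0,0,0]]' --claw '[0,0]'

```text
time_s: 13.48
tcp_pos: [0.5, 0.1967, 0.2682]
ee_rot: [-0.057, 0.998, -0.001, 0.001]
force: [3.4, -6.1, 7.5]
finger_gap: 0.128
grip_force: 30.0
```

drive_tool --translation '[[0,0.001,0],[0,0,0]]' --angular '[[0,0,0],[0,0,0]]' --claw '[0,0]'

```text
time_s: 13.72
tcp_pos: [0.5, 0.1968, 0.2681]
ee_rot: [-0.057, 0.998, -0.001, 0.0]
force: [4.2, -6.4, 7.1]
finger_gap: 0.129
grip_force: 30.0
```

The tube has stopped moving at y = 0.1967 and the force is climbing, so the button is against the edge of the hole.

drive_tool --translation '[[0,0.002,0],[0,0,0]]' --angular '[[0,0,0],[0,0,0]]' --claw '[0,0]'

```text
time_s: 13.98
tcp_pos: [0.5, 0.1971, 0.2682]
ee_rot: [-0.056, 0.998, -0.001, 0.0]
force: [4.5, -8.9, 8.3]
finger_gap: 0.128
grip_force: 30.0
```

drive_tool --translation '[[0,0.002,0],[0,0,0]]' --angular '[[0,0,0],[0,0,0]]' --claw '[0,0]'

```text
time_s: 14.22
tcp_pos: [0.5, 0.1973, 0.2681]
ee_rot: [-0.056, 0.998, -0.002, 0.0]
force: [4.8, -11.6, 9.6]
finger_gap: 0.131
grip_force: 30.0
```

drive_tool --translation '[[0,0.002,0],[0,0,0]]' --angular '[[0,0,0],[0,0,0]]' --claw '[0,0]'

```text
time_s: 14.48
tcp_pos: [0.5, 0.1976, 0.2681]
ee_rot: [-0.056, 0.998, -0.002, 0.0]
force: [4.3, -12.9, 9.2]
finger_gap: 0.126
grip_force: 30.0
```

drive_tool --translation '[[0,0,0],[0,0,0],[0,0,0],[0,0,0]]' --angular '[[0,0,0],[0,0,0],[0,0,0],[0,0,0]]' --claw '[0,0,0,0]'

```text
time_s: 14.98
tcp_pos: [0.5, 0.1976, 0.2681]
ee_rot: [-0.056, 0.998, -0.002, 0.0]
force: [4.6, -13.7, 8.5]
finger_gap: 0.132
grip_force: 30.0
```

drive_tool --translation '[[0,0.001,0],[0,0,0],[0,0,0],[0,0,0],[0,0,0],[0,0,0],[0,0,0],[0,0,0],[0,0,0],[0,0,0]]' --angular '[[0,0,0],[0,0,0],[0,0,0],[0,0,0],[0,0,0],[0,0,0],[0,0,0],[0,0,0],[0,0,0],[0,0,0]]' --claw '[0,0,0,0,0,0,0,0,0,0]'

```text
time_s: 16.23
tcp_pos: [0.5, 0.1977, 0.2681]
ee_rot: [-0.056, 0.998, -0.002, 0.0]
force: [4.5, -13.4, 9.1]
finger_gap: 0.13
grip_force: 30.0
```

drive_tool --translation '[[0,0.001,0],[0,0,0],[0,0,0],[0,0,0],[0,0,0],[0,0,0],[0,0,0],[0,0,0],[0,0,0],[0,0,0]]' --angular '[[0,0,0],[0,0,0],[0,0,0],[0,0,0],[0,0,0],[0,0,0],[0,0,0],[0,0,0],[0,0,0],[0,0,0]]' --claw '[0,0,0,0,0,0,0,0,0,0]'

```text
time_s: 17.48
tcp_pos: [0.5, 0.1978, 0.2681]
ee_rot: [-0.056, 0.998, -0.002, 0.0]
force: [3.9, -15.4, 9.9]
finger_gap: 0.129
grip_force: 30.0
```

I held about 15.7 N along the tube for over a second. Next I ease off, open and retreat upward.

drive_tool --translation '[[0,-0.004,0],[0,-0.003,0],[0,-0.002,0],[0,0,0],[0,0,0],[0,0,0],[0,0,0],[0,0,0]]' --angular '[[0,0,0],[0,0,0],[0,0,0],[0,0,0],[0,0,0],[0,0,0],[0,0,0],[0,0,0]]' --claw '[0,0,0,0,0.25,0.4,0.4,0.4]'

```text
time_s: 18.48
tcp_pos: [0.4991, 0.1985, 0.2677]
ee_rot: [-0.058, 0.998, -0.0, -0.0]
force: [0.1, 0.8, 0.4]
finger_gap: 0.397
grip_force: 0.0
```

drive_tool --translation '[[0,0,-0.05],[0,0,-0.1],[0,0,-0.1],[0,0,-0.05],[0,0,0],[0,0,0]]' --angular '[[0,0,0],[0,0,0],[0,0,0],[0,0,0],[0,0,0],[0,0,0]]' --claw '[0.4,0.4,0.4,0.4,0.4,0.4]'

```text
time_s: 19.23
tcp_pos: [0.4989, 0.1983, 0.387]
ee_rot: [-0.058, 0.998, -0.0, -0.001]
force: [0.0, 0.1, -0.8]
finger_gap: 0.401
grip_force: 0.0
```

```bash
python3 - <<'E'
from cell import ctrl
import cv2,numpy as np
d=ctrl.get_image("side")["frame"][:,:,::-1]; cv2.imwrite("pics/s5.png",d)
cv2.imwrite("pics/s5c.png",cv2.resize(d[150:270,220:360],None,fx=5,fy=5,interpolation=cv2.INTER_CUBIC))
o=ctrl.get_obs();print(o["tcp_pos"],o["force"],o["finger_gap"])
E
```

```text
[0.49888675 0.19827693 0.38674081] [ 0.3095082  -0.14578073  0.3152123 ] 0.39881604303788315
```

View pics/s5c.png

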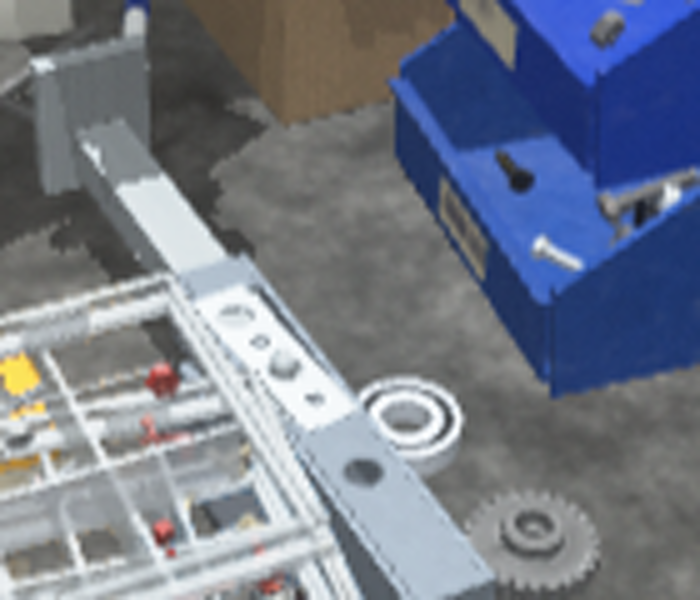

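The button stands proud in the next hole at (285,362), the parking hole is empty, and the gripper is clear. Handing in.

```bash
python3 -c "
from cell import ctrl
print(ctrl.hand_in())"
```

```text
the job is handed in; nothing more can be done
None
```

The stop is now one hole longer (inner tube out by about 69 mm): the button stands up in the next hole, held a 13–15 N outward tug for about three seconds, and was let go; the job is handed in, but no verdict came back.

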